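# Set the hot plate under the pot to simmer

## Task

Two identical hot plates stand on the cooking table and a pot stands on one of them. Turn the heat knob of the hot plate under the pot clockwise until its white pointer line points at the long white bar on the dial (the simmer mark), then let go. Leave the other hot plate switched off and the pot in its place.

Things in the scene. Friction and masses are not known exactly. Their poses are not given: they have to be found in the camera images.
- heat_knob (a joint): Knob angle (rad) of the hot plate under the pot: 0 = off, pointer at the dial's first dot; grows clockwise from above; stops at 0 and 3.3. Starts at 0 to 0.5. The simmer mark, the only long white bar (14 x 5 mm, 30 to 44 mm from the knob's axis) among white dots on the black deck, is at 1.222. Slight friction (0.05 N m), no spring or detents: stays where it is left.
- heat_knob_grip (a point): Point on that knob's vertical axis at gripping height, 32 mm above the deck; turns with it. Knob: grey disc 52 mm across, 8 mm high, and on it an upright black bar 48 long, 14 thick, its top 42 mm above the deck. x: along the bar to its end with the white pointer line (on half its top and down its end); y: across the 14 mm; z up.
- spare_knob (a joint): Knob angle of the other hot plate, the same in all ways but bare: 0 = off, where it starts; clockwise grows. Each hot plate is a black box fixed to the table, 300 x 240 mm, deck 70 mm high, turned up to 17 degrees; one stands left, one right. Its knob is on the end away from the robot, 150 mm beyond the centre of its round plate.
- pot: Low round steel pot, 170 mm across, 55 mm high, with two black loop handles reaching 113 mm from its axis; loose, about 0.9 kg. Origin: centre of its underside; z up, handles along y. It stands on a round plate 78 mm above the table: rim 133 mm above the table, wall 59 to 70 mm from the heat knob's axis.

How it is judged:
By the outcome, as a careful person would: the job done as asked, in the order asked, and still so for the second after the job is handed in, with the robot touching nothing.
It also fails if it takes over 32 s, if anything falls off the work surface, if the arm or the gripper's body presses on something with over 40 N, if the wrist force passes 120 N, or if a joint passes its speed limit or range.

## Robot

A 6-joint arm with a two-finger parallel gripper is mounted at the origin on the work surface. World frame = base frame: x ahead of the robot, y to its left, z up, the work surface at z = 0. Lengths are in m, angles in rad, forces in N, time in s.
With the tool pointing down it reaches from about 0.375 to 0.9 m from the base axis. Payload 3.1 kg.
Tool frame: the origin (TCP) lies on the centre line of the jaws, within the pads' length; the fingertips stand manip.finger_overhang ahead of it and the grasp point (between the pads) lies 11 mm behind it (manip.finger_overhang is the distance from the TCP to the fingertips, in m); y points along the fingers, z is the direction in which the jaws open and shut, and the axes are right-handed (so a half turn about y gives the same grasp; the last joint's range is limited). The gripper opens to 85 mm and grips with 20 to 120 N. Pads are 22 mm wide; open, the fingers measure 114 mm over their backs; the gripper's body (76 mm by 85 mm) begins 54 mm behind the grasp point. The pads swing forward as they close: fully open they stand 13 mm farther back than shut.
Start: joints at [-0.178, 0.527, 1.433, -0, 1.181, -0.178], TCP at [0.625, 0, 0.239] pointing down, gripper open.
Joint ranges: [-3.08, 3.08], [-0.75, 2.2], [0.22, 2.44], [-1.43, 4.57], [0, 2.65], [-2.85, 2.85]. Speed limits (rad/s): [2.79, 2.79, 3.14, 3.14, 3.14, 3.14].

## Interface

Orientations are given as a unit quaternion [x, y, z, w].
In Python, from station import manip gives the robot as it stands.
- The arm moves only by the tool send_rows, never from a script. Its argument "plan" is a list of rows, each an object with "linear": the shift along the tool's x, y, z in units of 30 mm (1.0 is 30 mm), a list of three; "roll": the turn about the tool's y in units of 6 degrees (1.0 is 6 degrees). In form: [{"linear": [tx, ty, tz], "roll": roll}, ...]. A call has exactly 5 rows; each row shifts and turns the commanded pose from where the row before left it, along the tool's axes as they then stand; what a row does not reach is not made up. A row lasts 1/8 s, in which the tool goes at most 62.5 mm and 10.7 degrees, less where a joint would pass 70% of its speed; a pose out of reach is approached as far as the arm can. A call is refused whole if a number of a shift passes 1 or a number of a turn 1, either way. A call with a gripper value outside its range is refused whole. "claw" is the finger opening in mm, from 0 to 85.4, set as the call begins (left out, the last holds). The fingers move at their own pace and stop on an object; "force" is the grip in N (left out, the last holds). Time passes only in rows, so rows that do not move let the fingers close, or fill a call up. It gives the time, the measured TCP pose, the force and the opening at its end, in the units of the state.
- manip.sense(): the state, without advancing time (a new reading comes with each control period).
- manip.snapshot(name): name is "scene" or "side" or "wrist"; returns the picture (420x560x3 uint8, blue, green, red); there is no depth.
- manip.get_calibration(name): a dict with "fovy" (degrees; the focal length in pixels is half the picture's height over the tangent of half this angle, whatever the lens; pixels are square), "cx", "cy" (the principal point, pixels), "k1" (the pictures are not rectified: a ray, as slopes to the right and down, at radius r is drawn at 1 + k1 r^2 times it, then the intrinsics apply), "cam_to_world" (4x4, takes a point from camera to world coordinates); the wrist camera has in their place "tool_from_camera" (4x4, takes a point from camera to tool coordinates, whose origin is the TCP and whose axes are the tool frame's). Camera axes: x right, y down, z forward; pixel columns grow to the right and rows downward; lengths in m; the calibration is good to about 2 mm. A picture is of the moment at which its call begins: read the wrist's pose just before it. get_calibration takes no time and is no camera call.
- manip.sign_off(): hands the job in, once; it reports no verdict.
Trained networks look in the newest picture that a camera, given by its name, has taken for a name from the list of things; names that differ only in an ending like _2 or _b are one class to them, and where a whole thing is asked for, a point or a joint stands for the part that bears it (a point fixed in the world has none). Each returns a list of dicts, best first, with "p" (0 to 1); they miss things now and then, are a little off and sometimes report something else, mostly with a low value. They report only what shows in the picture. A call takes as long as a camera call.
- manip.look_for(camera, query): "extent" ([left, top, right, bottom] in pixels, round what is visible of it).
The state is a dict: "t": time; "q": joint angles; "qd": joint speeds; "tau": joint torques, N m; "tcp_pos": TCP position; "tool_rot": TCP orientation; "force": force on the tool from outside, world axes, zero at the start; "ft_torque": the same for the moment, N m; "finger_gap": opening from 0.0 (shut) to 1.0 (fully open).
Only numpy, scipy, OpenCV 4.12 (cv2) and the standard library are available. Lean on these libraries where they do the work, as an engineer would, in place of code of your own. Each camera call takes 0.05 s, during which the arm holds its last target.

## Working session

There is one attempt and no reset: what is moved stays moved. The work goes in short steps, Python scripts to look and compute and a tool call to move; the robot and the scene stay as the last step left them, time stands still between calls to the robot, and variables do not carry over. Pictures are saved under pics/ and viewed, and the job is handed in when it is done.

Besides the shell and the picture viewer there is one more tool, called after ">>>" by a JSON object that holds its "fn" and its "kwargs", one argument or row to a line. send_rows: Moves the arm, as the interface text tells. Its arguments: {"type":"object","properties":{"plan":{"type":"array"},"claw":{"type":"number"},"force":{"type":"number"}},"required":["plan"]}

```bash
ls; mkdir -p pics
python3 - <<'E'
from station import manip
import cv2
print(manip.sense()); print(manip.finger_overhang)
for n in ["scene","side","wrist"]:
    im=manip.snapshot(n); cv2.imwrite(f"pics/{n}0.png",im)
    print(n,manip.get_calibration(n))
    for q in ["heat_knob","pot"]:
        print(q,manip.look_for(n,q))
E
```

```text
pics
{'t': 0.0, 'q': array([-1.78465245e-01,  5.28481917e-01,  1.43387597e+00,  1.13128216e-05,
        1.18139440e+00, -1.78500141e-01]), 'qd': array([-5.73536144e-04,  7.82578156e-05, -4.39621070e-04, -1.66571996e-04,
        7.77773049e-04,  2.52080087e-04]), 'tau': array([ 2.50220628e-04, -4.42344439e+01, -1.78024775e+01, -2.06930472e-04,
        8.36740597e-03,  2.24214921e-05]), 'tcp_pos': array([6.24316602e-01, 1.77530070e-04, 2.38332292e-01]), 'tool_rot': array([-0.5004398 ,  0.50062136, -0.49936276,  0.49957491]), 'force': array([-0.09138047,  0.48445569, -0.39463149]), 'ft_torque': array([-0.00564646, -0.0052088 ,  0.01015549]), 'finger_gap': 0.9997121595864443}
0.008
scene {'fovy': 49.42607466775816, 'cx': 283.4381122078903, 'cy': 210.61581734607955, 'k1': -0.10022988822519484, 'cam_to_world': array([[-0.75775314,  0.35677337, -0.54637253,  0.96191344],
       [ 0.65229289,  0.39103705, -0.64931041,  0.4982961 ],
       [-0.01800476, -0.84841192, -0.52903029,  0.53866461],
       [ 0.        ,  0.        ,  0.        ,  1.        ]])}
heat_knob [{'extent': [193.1, 190.2, 2
[... 479 characters left out ...]
': [303.4, 253.1, 324.4, 278.7], 'p': 0.96}, {'extent': [279.6, 160.5, 298.4, 186.8], 'p': 0.23}]
pot [{'extent': [199.0, 231.8, 286.4, 310.6], 'p': 0.86}]
wrist {'fovy': 61.05110292683269, 'cx': 279.97187530167355, 'cy': 210.0288688036924, 'k1': 0.02684819648191393, 'tool_from_camera': array([[ 1.13737855e-03,  9.63972481e-01,  2.65999552e-01,
        -6.75943388e-02],
       [-5.71531578e-04, -2.65999054e-01,  9.63973120e-01,
        -1.35994730e-01],
       [ 9.99999190e-01, -1.24842949e-03,  2.48399095e-04,
        -1.21617673e-04],
       [ 0.00000000e+00,  0.00000000e+00,  0.00000000e+00,
         1.00000000e+00]])}
heat_knob [{'extent': [232.7, 337.2, 283.5, 375.2], 'p': 0.96}]
pot []
```

View pics/scene0.png

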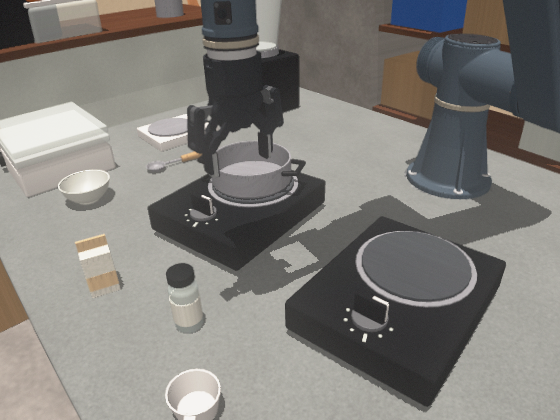

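View pics/side0.png

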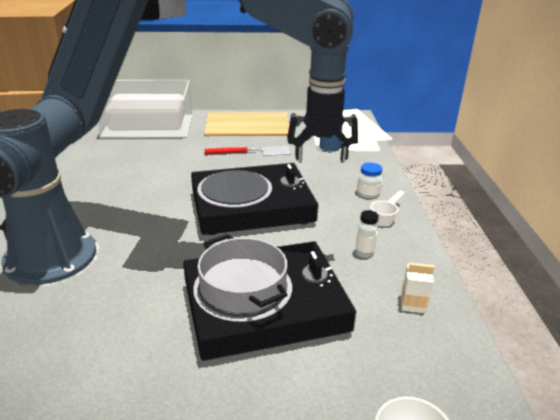

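View pics/wrist0.png

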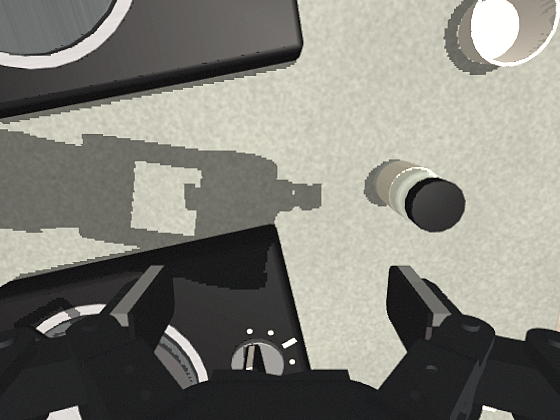

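```bash
cat > h.py <<'E'
import numpy as np, cv2
from scipy.spatial.transform import Rotation as R
from station import manip
def cam(name,s=None):
    c=manip.get_calibration(name)
    f=210/np.tan(np.radians(c["fovy"]/2))
    if name=="wrist":
        T=np.eye(4);T[:3,:3]=R.from_quat(s["tool_rot"]).as_matrix();T[:3,3]=s["tcp_pos"]
        T=T@c["tool_from_camera"]
    else: T=c["cam_to_world"]
    return f,c["cx"],c["cy"],c["k1"],T
def onplane(C,px,z):
    f,cx,cy,k1,T=C
    d=np.array([(px[0]-cx)/f,(px[1]-cy)/f])
    u=d.copy()
    for _ in range(20): u=d/(1+k1*(u@u))
    v=T[:3,:3]@np.array([u[0],u[1],1]);o=T[:3,3]
    return o+v*(z-o[2])/v[2]
def proj(C,P):
    f,cx,cy,k1,T=C
    p=np.linalg.inv(T)@np.append(P,1); u=p[:2]/p[2]; u=u*(1+k1*(u@u))
    return np.array([u[0]*f+cx,u[1]*f+cy])
E
python3 - <<'E'
from h import *
s=manip.sense(); print(s['t'],R.from_quat(s["tool_rot"]).as_matrix().round(3))
W=cam("wrist",s)
for p in [(257,357),(250,331),(270,332),(289,343),(292,362)]: print(p,onplane(W,p,.07).round(4))
S=cam("scene")
print(onplane(S,(203,212),.07),onplane(cam("side"),(317,272),.07))
for n in ["scene","side","wrist"]:
    im=cv2.imread(f"pics/{n}0.png")
    x,y={"scene":(203,207),"side":(315,265),"wrist":(262,350)}[n]
    c=im[y-30:y+30,x-40:x+40]; cv2.imwrite(f"pics/{n}0z.png",cv2.resize(c,None,fx=6,fy=6,interpolation=cv2.INTER_CUBIC))
E
```

```text
0.45 [[-0. -0.  1.]
 [-1.  0. -0.]
 [-0. -1. -0.]]
(257, 357) [ 0.6018 -0.1687  0.07  ]
(250, 331) [ 0.5954 -0.1392  0.07  ]
(270, 332) [ 0.615  -0.1404  0.07  ]
(289, 343) [ 0.6336 -0.1527  0.07  ]
(292, 362) [ 0.6367 -0.1746  0.07  ]
[ 0.59714148 -0.17882857  0.07      ] [ 0.60990588 -0.167132    0.07      ]
```

View pics/wrist0z.png

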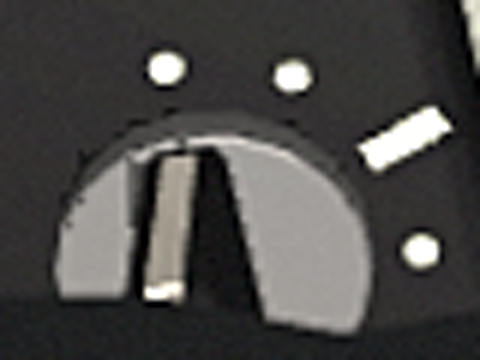

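View pics/side0z.png

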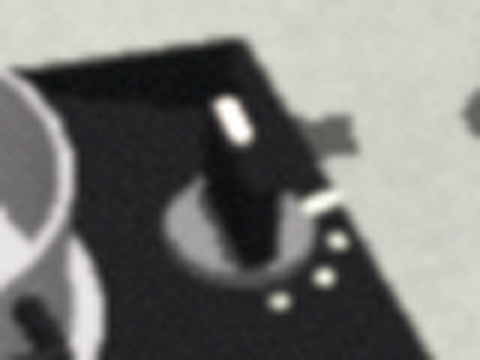

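View pics/scene0z.png

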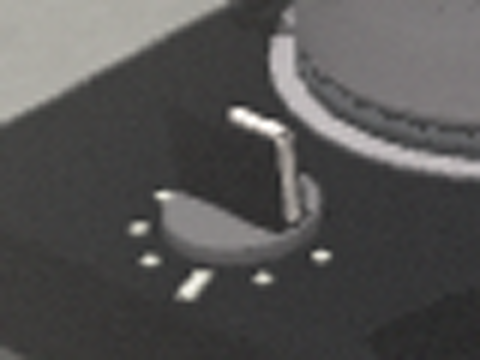

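>>> {"fn": "send_rows", "kwargs": {
  "plan": [
    {"linear":[0.8,0,-0.14],"roll":0},
    {"linear":[0.8,0,-0.14],"roll":0},
    {"linear":[0.8,0,-0.14],"roll":0},
    {"linear":[0.8,0,-0.14],"roll":0},
    {"linear":[0.8,0,-0.14],"roll":0}
  ],
  "claw": 50,
  "force": 40
}}

```text
t: 1.08
tcp_pos: [0.6038, -0.1207, 0.2394]
tool_rot: [-0.5, 0.5, -0.5, 0.5]
force: [0.3, -0.3, 0.5]
finger_gap: 0.586
```

>>> {"fn": "send_rows", "kwargs": {
  "plan": [
    {"linear":[0,0,0],"roll":0},
    {"linear":[0,0,0],"roll":0},
    {"linear":[0,0,0],"roll":0},
    {"linear":[0,0,0],"roll":0},
    {"linear":[0,0,0],"roll":0}
  ]
}}

```text
t: 1.7
tcp_pos: [0.6041, -0.1194, 0.2393]
tool_rot: [-0.5, 0.5, -0.5, 0.5]
force: [0.3, 0.3, -0.2]
finger_gap: 0.585
```

Run:
```python
from h import *
s=manip.sense(); im=manip.snapshot("wrist"); cv2.imwrite("pics/wrist1.png",im)
import pickle; pickle.dump(s,open("s1.pkl","wb"))
print(s['t'],s['tcp_pos'],s['q'],s['finger_gap'],manip.look_for("wrist","heat_knob"))
```

```text
1.7 [ 0.60405735 -0.11943614  0.239317  ] [-3.76494303e-01  5.14932093e-01  1.45683369e+00  6.97466207e-05
  1.16986796e+00 -3.77265473e-01] 0.5850295774229445 [{'extent': [252.1, 219.7, 306.4, 290.6], 'p': 0.78}]
```

View pics/wrist1.png

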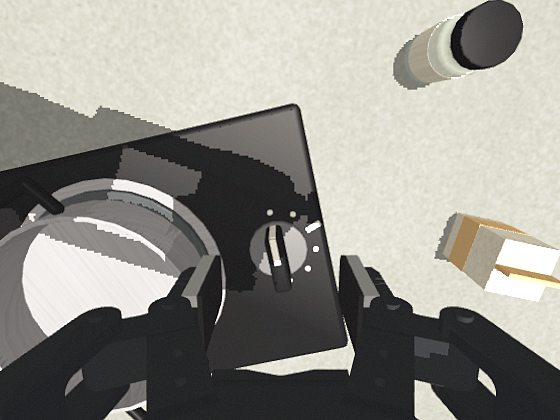

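Run:
```python
from h import *
import pickle
s=pickle.load(open("s1.pkl","rb")); W=cam("wrist",s)
im=cv2.imread("pics/wrist1.png"); x0,y0=230,195
c=im[y0:y0+110,x0:x0+105]; cv2.imwrite("pics/wrist1z.png",cv2.resize(c,None,fx=5,fy=5,interpolation=cv2.INTER_CUBIC))
g=cv2.cvtColor(c,cv2.COLOR_BGR2GRAY)
n,l,st,ce=cv2.connectedComponentsWithStats((g>190).astype(np.uint8))
for i in range(1,n):
    if 5<st[i][4]<150:
        p=ce[i]+[x0,y0]; print(p.round(1),st[i],onplane(W,p,.07).round(4),onplane(W,p,.112).round(4))
```

```text
[269.5 212.2] [38 16  4  4 13] [ 0.5947 -0.138   0.07  ] [ 0.5959 -0.1262  0.112 ]
[292.5 213.7] [61 17  4  4 14] [ 0.6152 -0.1395  0.07  ] [ 0.6136 -0.1274  0.112 ]
[312.  226.8] [75 27 15 11 88] [ 0.6329 -0.1518  0.07  ] [ 0.6289 -0.138   0.112 ]
[272.1 237.3] [40 41  5  3 10] [ 0.5969 -0.1618  0.07  ] [ 0.5978 -0.1466  0.112 ]
[274.8 252.9] [ 40  45  11  26 149] [ 0.5992 -0.177   0.07  ] [ 0.5999 -0.1598  0.112 ]
[315.5 248.5] [83 51  6  6 32] [ 0.6366 -0.1727  0.07  ] [ 0.6321 -0.156   0.112 ]
[264.6 258.1] [32 58  6 11 25] [ 0.5898 -0.1821  0.07  ] [ 0.5918 -0.1642  0.112 ]
[268.5 269.3] [38 70  2  9 10] [ 0.5933 -0.1933  0.07  ] [ 0.5948 -0.1739  0.112 ]
[307.5 268.1] [75 71  6  6 27] [ 0.6296 -0.1921  0.07  ] [ 0.6261 -0.1728  0.112 ]
[291.5 280. ] [61 84  2  3  6] [ 0.6148 -0.2043  0.07  ] [ 0.6133 -0.1833  0.112 ]
```

View pics/wrist1z.png

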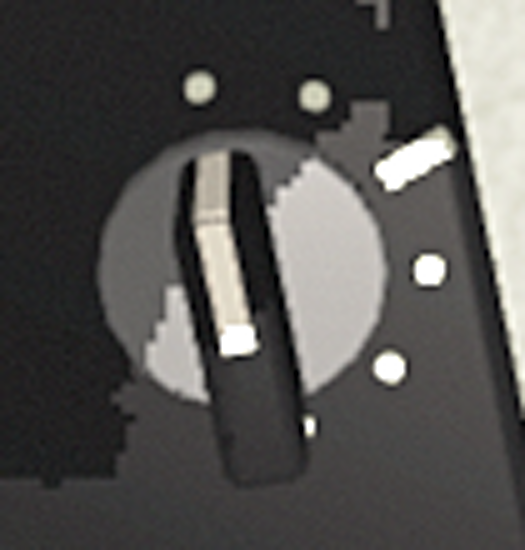

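Run:
```python
from h import *
import pickle
from scipy.optimize import least_squares
s=pickle.load(open("s1.pkl","rb")); W=cam("wrist",s)
P=np.array([onplane(W,p,.07)[:2] for p in [(269.7,212.3),(292.7,213.7),(315.5,248.5),(307.5,268.1),(312.5,226.8)]])
r=least_squares(lambda v:np.hypot(*(P-v[:2]).T)-np.array([v[2]]*4+[.037]),[.603,-.173,.035]); print(r.x,r.fun)
c=r.x[:2]
print("ang",np.degrees(np.arctan2(*(P-c).T[::-1])))
Z=lambda x,y,z:onplane(W,(230+x/5-.4,195+y/5-.4),z)
print("disc c",Z(242,267,.078), Z(98,267,.078),Z(387,267,.078),Z(242,130,.078),Z(242,405,.078))
a,b=Z(213,217,.112),Z(238,352,.112); d=a-b; print("line",a,b,np.linalg.norm(d),np.degrees(np.arctan2(d[1],d[0])))
# bar outline corners top
L1,L2,R1,R2=Z(188,222,.112),Z(230,482,.112),Z(258,222,.112),Z(303,470,.112)
for u,v in((L1,L2),(R1,R2)): print("edge",u,v,np.linalg.norm(u-v),np.degrees(np.arctan2(u[1]-v[1],u[0]-v[0])))
print("w",np.linalg.norm(L1-R1),np.linalg.norm(L2-R2),"ctr",(L1+L2+R1+R2)/4)
```

```text
[ 0.60219662 -0.17151974  0.03436847] [-2.25105341e-04  2.75984463e-04  1.25170042e-05 -6.33961253e-05
 -1.36329961e-04]
ang [102.38464558  67.64217586  -1.89333499 -36.94223423  32.40437473]
disc c [ 0.60224888 -0.16900299  0.078     ] [ 0.57656745 -0.16898003  0.078     ] [ 0.62811301 -0.16901329  0.078     ] [ 0.60229607 -0.14344398  0.078     ] [ 0.60219985 -0.19586713  0.078     ]
line [ 0.59790575 -0.14723029  0.112     ] [ 0.60176934 -0.17013992  0.112     ] 0.02323313531866092 99.57254508449107
edge [ 0.59397893 -0.14805886  0.112     ] [ 0.60040714 -0.19311949  0.112     ] 0.04551682851289828 98.11886236187307
edge [ 0.60496039 -0.14806625  0.112     ] [ 0.6123215  -0.19096626  0.112     ] 0.043526967330435914 99.7364201068233
w 0.010981469165769421 0.012107365910519275 ctr [ 0.60291699 -0.17005271  0.112     ]
```

>>> {"fn": "send_rows", "kwargs": {
  "plan": [
    {"linear":[0.85,0,-0.03],"roll":0},
    {"linear":[0.85,0,-0.03],"roll":0},
    {"linear":[0,0,0],"roll":-0.75},
    {"linear":[0,0.5,0],"roll":-0.75},
    {"linear":[0,0.8,0],"roll":0}
  ],
  "claw": 44
}}

```text
t: 2.42
tcp_pos: [0.6029, -0.1715, 0.2009]
tool_rot: [-0.537, 0.458, -0.46, 0.538]
force: [-0.5, -0.1, -0.5]
finger_gap: 0.519
```

>>> {"fn": "send_rows", "kwargs": {
  "plan": [
    {"linear":[0,0.8,0],"roll":0},
    {"linear":[0,0.8,0],"roll":0},
    {"linear":[0,0.5,0],"roll":0},
    {"linear":[0,0,0],"roll":0},
    {"linear":[0,0,0],"roll":0}
  ]
}}

```text
t: 3.05
tcp_pos: [0.6029, -0.1713, 0.1381]
tool_rot: [-0.538, 0.459, -0.46, 0.538]
force: [0.5, -0.2, -0.2]
finger_gap: 0.514
```

Run:
```python
from h import *
s=manip.sense(); print(s['t'],s['tcp_pos'],s['q'],s['finger_gap'],R.from_quat(s["tool_rot"]).as_matrix().round(3))
for n in ["wrist","side"]: cv2.imwrite(f"pics/{n}2.png",manip.snapshot(n))
im=cv2.imread("pics/side2.png")[170:330,220:400]; cv2.imwrite("pics/side2z.png",cv2.resize(im,None,fx=3.5,fy=3.5))
```

```text
3.05 [ 0.60287644 -0.17125544  0.13814535] [-4.54837288e-01  6.51935455e-01  1.51662909e+00  3.78627734e-05
  9.71287575e-01 -6.11975161e-01] 0.5144265282056694 [[ 0.156  0.002  0.988]
 [-0.988 -0.001  0.156]
 [ 0.001 -1.     0.001]]
```

View pics/wrist2.png

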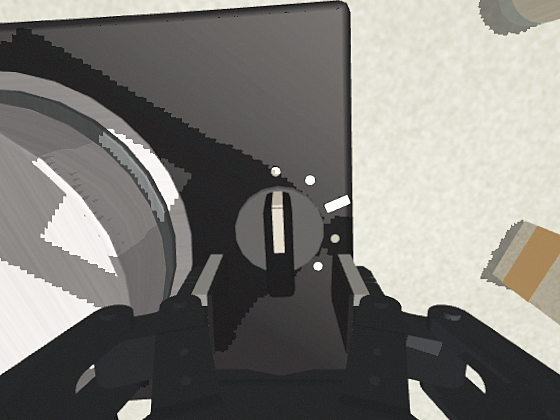

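View pics/side2z.png

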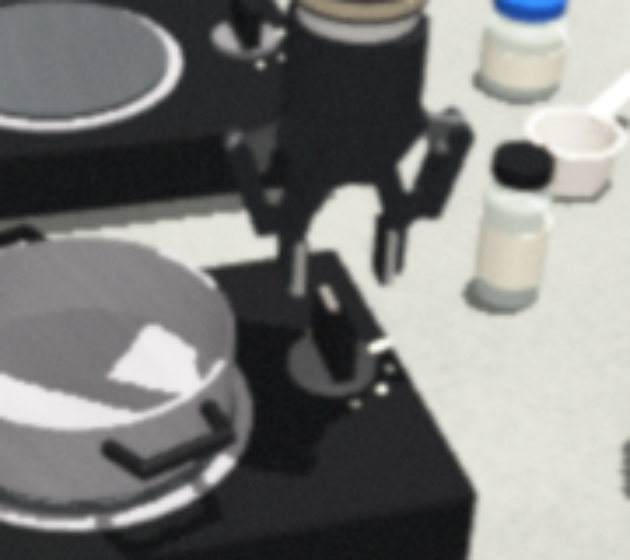

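Run:
```python
from h import *
from scipy.optimize import least_squares
s=manip.sense(); print(s['t']); W=cam("wrist",s)
im=cv2.imread("pics/wrist2.png"); x0,y0=225,155
c=im[y0:y0+150,x0:x0+135]; cv2.imwrite("pics/wrist2z.png",cv2.resize(c,None,fx=4,fy=4,interpolation=cv2.INTER_CUBIC))
g=cv2.cvtColor(c,cv2.COLOR_BGR2GRAY)
n,l,st,ce=cv2.connectedComponentsWithStats((g>150).astype(np.uint8))
for i in range(1,n):
    if 12<st[i][4]<600: print((ce[i]+[x0,y0]).round(1),st[i][2:],onplane(W,ce[i]+[x0,y0],.07).round(4))
```

```text
3.15
[275.3 171. ] [10  9 69] [ 0.595  -0.1377  0.07  ]
[309.6 179.7] [10 10 78] [ 0.6155 -0.1396  0.07  ]
[337.  203.4] [ 25  18 237] [ 0.634  -0.1511  0.07  ]
[334.6 238.3] [ 8  8 53] [ 0.6369 -0.1728  0.07  ]
[317.5 265.6] [10  9 66] [ 0.6299 -0.1922  0.07  ]
[356.5 299.5] [ 6 10 50] [ 0.6588 -0.2113  0.07  ]
```

View pics/wrist2z.png

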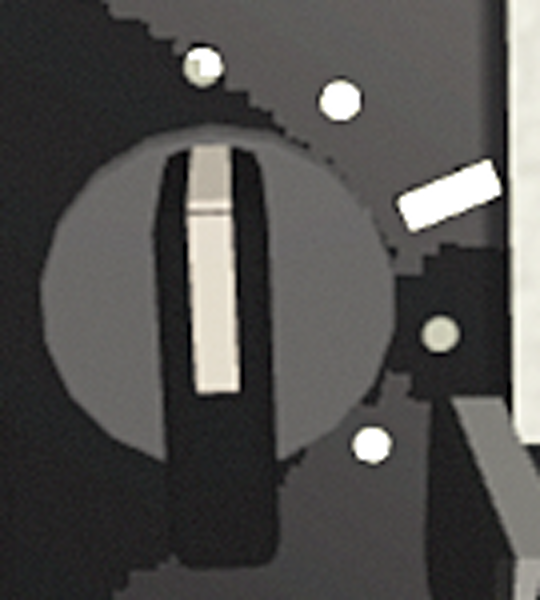

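>>> {"fn": "send_rows", "kwargs": {
  "plan": [
    {"linear":[0,0.5,0],"roll":-0.25},
    {"linear":[0,0.5,0],"roll":0},
    {"linear":[0,0.5,0],"roll":0},
    {"linear":[0,0,0],"roll":0},
    {"linear":[0,0,0],"roll":0}
  ]
}}

```text
t: 3.78
tcp_pos: [0.6023, -0.171, 0.0921]
tool_rot: [0.544, -0.452, 0.452, -0.544]
force: [-0.4, -0.8, 0.3]
finger_gap: 0.515
```

>>> {"fn": "send_rows", "kwargs": {
  "plan": [
    {"linear":[0,0,0],"roll":0},
    {"linear":[0,0,0],"roll":0},
    {"linear":[0,0,0],"roll":0},
    {"linear":[0,0,0],"roll":0},
    {"linear":[0,0,0],"roll":0}
  ],
  "claw": 0,
  "force": 30
}}

```text
t: 4.4
tcp_pos: [0.6025, -0.1712, 0.093]
tool_rot: [-0.544, 0.452, -0.452, 0.544]
force: [-0.3, 0.4, 5.2]
finger_gap: 0.159
```

>>> {"fn": "send_rows", "kwargs": {
  "plan": [
    {"linear":[0,0,0],"roll":0},
    {"linear":[0,0,0],"roll":0},
    {"linear":[0,0,0],"roll":0},
    {"linear":[0,0,0],"roll":0},
    {"linear":[0,0,0],"roll":0}
  ]
}}

```text
t: 5.03
tcp_pos: [0.6025, -0.1712, 0.093]
tool_rot: [-0.544, 0.452, -0.452, 0.544]
force: [-1.4, -0.7, 5.4]
finger_gap: 0.154
```

Run:
```python
from h import *
s=manip.sense(); print(s['t'],s['tcp_pos'],s['q'],s['finger_gap'],s['force'],s['ft_torque'],R.from_quat(s["tool_rot"]).as_matrix().round(3))
for n in ["wrist","side"]: cv2.imwrite(f"pics/{n}3.png",manip.snapshot(n))
im=cv2.imread("pics/side3.png")[170:330,220:400]; cv2.imwrite("pics/side3z.png",cv2.resize(im,None,fx=3.5,fy=3.5))
```

```text
5.025 [ 0.60246253 -0.17115765  0.09295245] [-4.54945368e-01  7.14994885e-01  1.54238336e+00 -8.22292181e-05
  8.83274378e-01 -6.38170243e-01] 0.15434354202110512 [-1.41054092 -0.68705095  5.36583137] [ 0.01738638  0.22256339 -0.00658204] [[ 0.182  0.001  0.983]
 [-0.983 -0.     0.182]
 [ 0.001 -1.     0.001]]
```

View pics/wrist3.png

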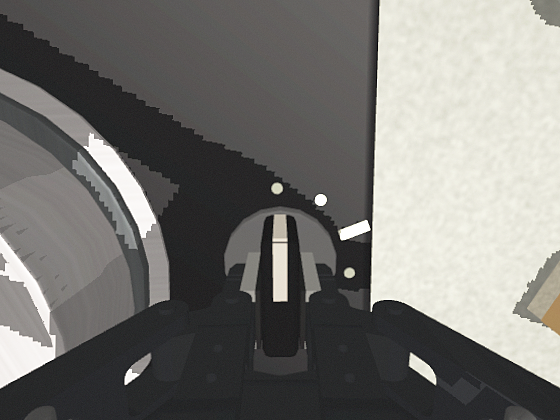

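View pics/side3z.png

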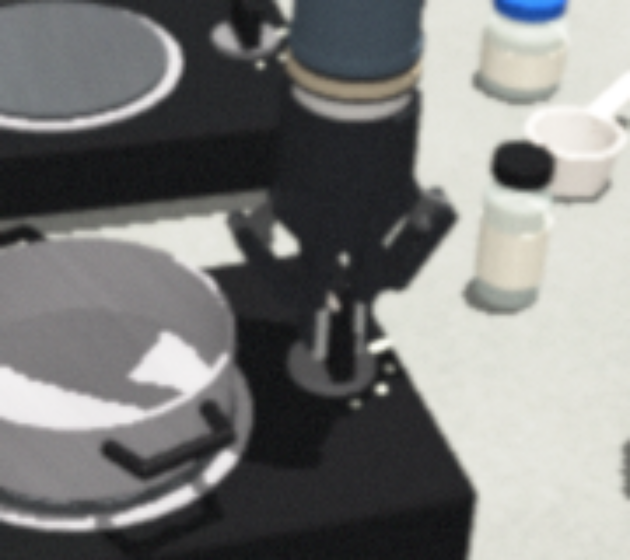

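>>> {"fn": "send_rows", "kwargs": {
  "plan": [
    {"linear":[0,-0.03,0],"roll":0.5},
    {"linear":[0,0,0],"roll":0.8},
    {"linear":[0,0,0],"roll":0.8},
    {"linear":[0,0,0],"roll":0.8},
    {"linear":[0,0,0],"roll":0.8}
  ]
}}

```text
t: 5.75
tcp_pos: [0.6024, -0.1712, 0.093]
tool_rot: [0.446, -0.549, 0.549, -0.446]
force: [-0.3, 0.2, 0.7]
finger_gap: 0.156
```

>>> {"fn": "send_rows", "kwargs": {
  "plan": [
    {"linear":[0,0,0],"roll":0.8},
    {"linear":[0,0,0],"roll":0.8},
    {"linear":[0,0,0],"roll":0.8},
    {"linear":[0,0,0],"roll":0.8},
    {"linear":[0,0,0],"roll":0.8}
  ]
}}

```text
t: 6.38
tcp_pos: [0.6022, -0.1711, 0.093]
tool_rot: [0.322, -0.629, 0.63, -0.322]
force: [-0.4, 0.6, 0.9]
finger_gap: 0.163
```

>>> {"fn": "send_rows", "kwargs": {
  "plan": [
    {"linear":[0,0,0],"roll":0.8},
    {"linear":[0,0,0],"roll":0.8},
    {"linear":[0,0,0],"roll":0.8},
    {"linear":[0,0,0],"roll":0.6},
    {"linear":[0,0,0],"roll":0.5}
  ]
}}

```text
t: 7.0
tcp_pos: [0.6022, -0.171, 0.093]
tool_rot: [0.202, -0.678, 0.678, -0.202]
force: [-0.1, -0.3, 1.7]
finger_gap: 0.154
```

>>> {"fn": "send_rows", "kwargs": {
  "plan": [
    {"linear":[0,0,0],"roll":0},
    {"linear":[0,0,0],"roll":0},
    {"linear":[0,0,0],"roll":0},
    {"linear":[0,0,0],"roll":0},
    {"linear":[0,0,0],"roll":0}
  ]
}}

```text
t: 7.62
tcp_pos: [0.6022, -0.171, 0.093]
tool_rot: [0.203, -0.677, 0.677, -0.203]
force: [-0.3, -1.2, -0.2]
finger_gap: 0.162
```

Run:
```python
from h import *
s=manip.sense(); M=R.from_quat(s["tool_rot"]).as_matrix(); print(s['t'],s['tcp_pos'],s['q'],s['finger_gap'],s['force'],s['ft_torque'],np.degrees(np.arctan2(-M[1,0],-M[0,0])))
cv2.imwrite("pics/wrist4.png",manip.snapshot("wrist"))
W=cam("wrist",s)
im=cv2.imread("pics/wrist4.png"); x0,y0=200,150
c=im[y0:y0+150,x0:x0+180]; cv2.imwrite("pics/wrist4z.png",cv2.resize(c,None,fx=4,fy=4,interpolation=cv2.INTER_CUBIC))
g=cv2.cvtColor(c,cv2.COLOR_BGR2GRAY)
n,l,st,ce=cv2.connectedComponentsWithStats((g>150).astype(np.uint8))
for i in range(1,n):
    if 12<st[i][4]<900: print((ce[i]+[x0,y0]).round(1),st[i][2:],onplane(W,ce[i]+[x0,y0],.07).round(4))
```

```text
7.625 [ 0.60215066 -0.17101849  0.093033  ] [-4.54946564e-01  7.14822880e-01  1.54249303e+00 -1.32722072e-04
  8.84327473e-01  5.34555906e-01] 0.16222909061633528 [-0.32217171 -1.15737739 -0.24795625] [-0.19012327 -0.02711951  0.05230079] 33.31050449600233
[280.5 181.1] [ 12  32 375] [ 0.6332 -0.1506  0.07  ]
[237.4 201. ] [ 12  12 112] [ 0.6146 -0.1391  0.07  ]
[323.4 201.5] [ 12  12 116] [ 0.636  -0.1723  0.07  ]
[279.4 228.1] [ 14  28 360] [ 0.6142 -0.1624  0.07  ]
[314.3 225.9] [15 10 77] [ 0.6241 -0.1755  0.07  ]
[211.4 234.5] [11 10 90] [ 0.5939 -0.1373  0.07  ]
[348.7 235.7] [ 12  12 109] [ 0.629  -0.1918  0.07  ]
[279.5 271. ] [ 14  57 798] [ 0.5959 -0.1745  0.07  ]
[348.2 275.7] [11 10 86] [ 0.6122 -0.2038  0.07  ]
[251.5 293.8] [ 9  9 33] [ 0.578  -0.1696  0.07  ]
[308.7 293.7] [10  9 36] [ 0.5936 -0.1932  0.07  ]
```

View pics/wrist4z.png

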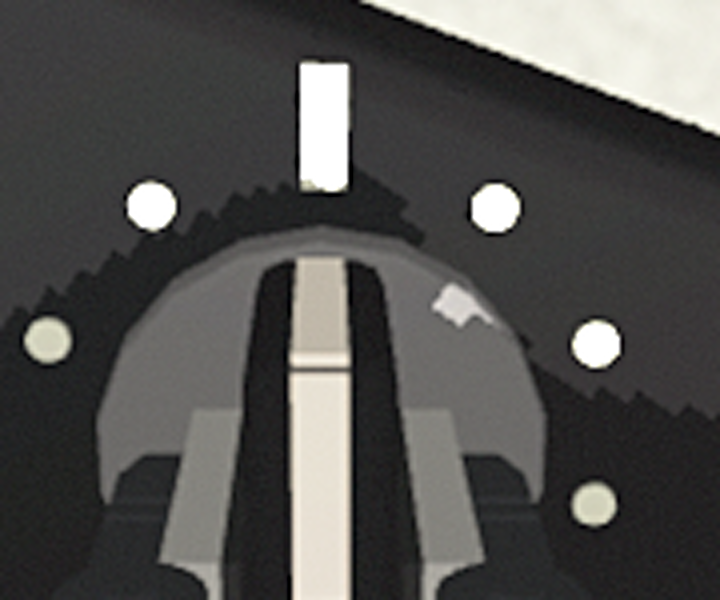

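>>> {"fn": "send_rows", "kwargs": {
  "plan": [
    {"linear":[0,0,0],"roll":0.1},
    {"linear":[0,0,0],"roll":0},
    {"linear":[0,0,0],"roll":0},
    {"linear":[0,0,0],"roll":0},
    {"linear":[0,0,0],"roll":0}
  ]
}}

```text
t: 8.3
tcp_pos: [0.6021, -0.171, 0.093]
tool_rot: [0.199, -0.679, 0.679, -0.199]
force: [0.8, -0.9, -4.1]
finger_gap: 0.157
```

>>> {"fn": "send_rows", "kwargs": {
  "plan": [
    {"linear":[0,0,0],"roll":0},
    {"linear":[0,0,0],"roll":0},
    {"linear":[0,0,0],"roll":0},
    {"linear":[0,0,0],"roll":0},
    {"linear":[0,0,0],"roll":0}
  ],
  "claw": 44
}}

```text
t: 8.93
tcp_pos: [0.6022, -0.1709, 0.0933]
tool_rot: [-0.199, 0.679, -0.679, 0.199]
force: [0.1, -0.6, 0.5]
finger_gap: 0.516
```

>>> {"fn": "send_rows", "kwargs": {
  "plan": [
    {"linear":[0,0,0],"roll":0},
    {"linear":[0,-0.4,0],"roll":0},
    {"linear":[0,-0.6,0],"roll":0},
    {"linear":[0,-0.6,0],"roll":0},
    {"linear":[0,0,0],"roll":0}
  ]
}}

```text
t: 9.55
tcp_pos: [0.6037, -0.1717, 0.144]
tool_rot: [0.198, -0.677, 0.68, -0.201]
force: [0.4, -0.5, 0.6]
finger_gap: 0.513
```

>>> {"fn": "send_rows", "kwargs": {
  "plan": [
    {"linear":[0,0,0],"roll":0},
    {"linear":[0,0,0],"roll":0},
    {"linear":[0,0,0],"roll":0},
    {"linear":[0,0,0],"roll":0},
    {"linear":[0,0,0],"roll":0}
  ]
}}

```text
t: 10.18
tcp_pos: [0.6021, -0.1709, 0.141]
tool_rot: [-0.199, 0.679, -0.678, 0.199]
force: [-0.0, -0.1, 0.0]
finger_gap: 0.513
```

Run:
```python
from h import *
s=manip.sense(); M=R.from_quat(s["tool_rot"]).as_matrix(); print(s['t'],s['tcp_pos'],s['finger_gap'],s['force'],np.degrees(np.arctan2(-M[1,0],-M[0,0])))
for n in ["wrist","side","scene"]: cv2.imwrite(f"pics/{n}5.png",manip.snapshot(n))
W=cam("wrist",s)
im=cv2.imread("pics/wrist5.png"); x0,y0=200,120
c=im[y0:y0+150,x0:x0+180]; cv2.imwrite("pics/wrist5z.png",cv2.resize(c,None,fx=4,fy=4,interpolation=cv2.INTER_CUBIC))
g=cv2.cvtColor(c,cv2.COLOR_BGR2GRAY)
n,l,st,ce=cv2.connectedComponentsWithStats((g>150).astype(np.uint8))
for i in range(1,n):
    if 12<st[i][4]<900:
        vv=np.argwhere(l==i)[:,::-1].astype(np.float32); v=cv2.fitLine(vv,cv2.DIST_L2,0,.01,.01).ravel()
        print((ce[i]+[x0,y0]).round(1),st[i][2:],onplane(W,ce[i]+[x0,y0],.07).round(4),v[:2])
```

```text
10.175 [ 0.60211711 -0.17094919  0.14098045] 0.5126823968492193 [-0.04252148 -0.08071662  0.01648749] 32.69895783647093
[279.6 165.3] [ 10  26 252] [ 0.6333 -0.1503  0.07  ] [0.02119748 0.9997753 ]
[246.6 181.5] [10 10 75] [ 0.6147 -0.1391  0.07  ] [0.3162278  0.94868326]
[313.4 181.3] [10 10 74] [ 0.6361 -0.1722  0.07  ] [0.98171085 0.19037813]
[280.  221.4] [ 11  60 632] [ 0.6046 -0.169   0.07  ] [0.00266535 0.9999964 ]
[309.6 206.1] [ 28  31 266] [ 0.6223 -0.1787  0.07  ] [0.6492982 0.7605339]
[226.2 208.1] [ 9  9 61] [ 0.5942 -0.1372  0.07  ] [0.685701  0.7278833]
[333.8 208. ] [10  9 69] [ 0.6292 -0.1916  0.07  ] [ 0.9935666  -0.11324939]
[333.9 240.2] [ 9  8 53] [ 0.6123 -0.2035  0.07  ] [0.98979783 0.14247891]
[352.9 264.3] [ 5 11 13] [ 0.6056 -0.2227  0.07  ] [0.3844207  0.92315805]
```

View pics/wrist5z.png

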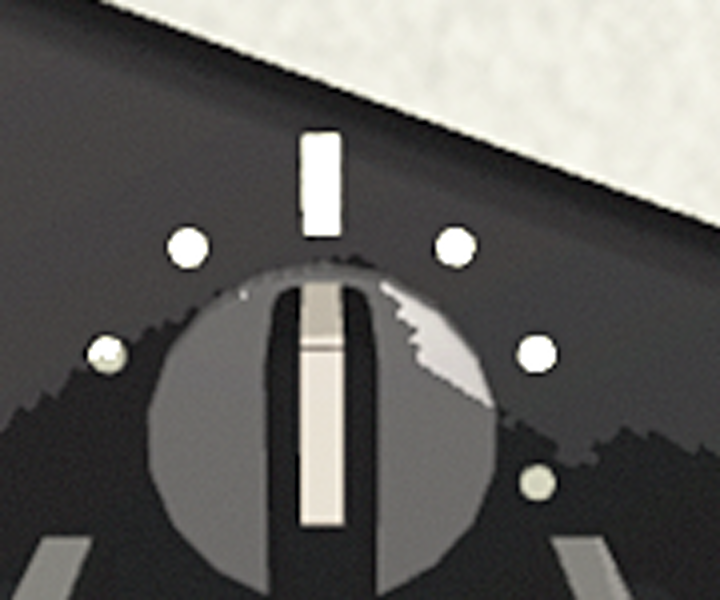

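View pics/side5.png

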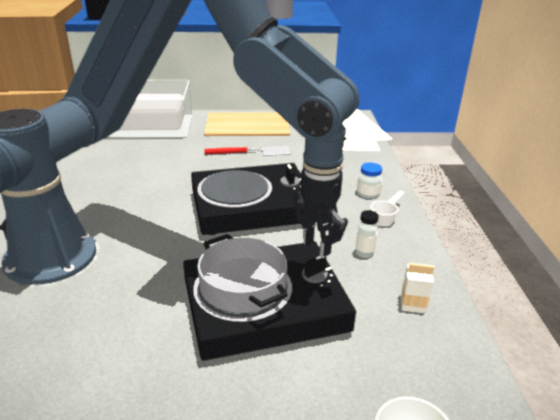

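>>> {"fn": "send_rows", "kwargs": {
  "plan": [
    {"linear":[0,-0.7,0],"roll":0},
    {"linear":[0,-0.7,0],"roll":0},
    {"linear":[0,-0.7,0],"roll":0},
    {"linear":[0,-0.5,0],"roll":0},
    {"linear":[0,0,0],"roll":0}
  ]
}}

```text
t: 10.95
tcp_pos: [0.6029, -0.1713, 0.2205]
tool_rot: [0.198, -0.678, 0.679, -0.2]
force: [-0.3, 0.2, 0.2]
finger_gap: 0.52
```

>>> {"fn": "send_rows", "kwargs": {
  "plan": [
    {"linear":[0,0,0],"roll":0},
    {"linear":[0,0,0],"roll":0},
    {"linear":[0,0,0],"roll":0},
    {"linear":[0,0,0],"roll":0},
    {"linear":[0,0,0],"roll":0}
  ]
}}

```text
t: 11.58
tcp_pos: [0.6022, -0.1709, 0.2191]
tool_rot: [-0.199, 0.679, -0.678, 0.199]
force: [0.1, -0.3, -0.3]
finger_gap: 0.519
```

Run:
```python
from h import *
s=manip.sense(); print(s['t'],s['tcp_pos'],s['force'])
print(manip.sign_off())
```

```text
11.575 [ 0.60217844 -0.17093806  0.2190907 ] [ 0.11314155 -0.3308652  -0.33401408]
the job is handed in; nothing more can be done
None
```

I gripped the knob of the hot plate under the pot and turned it about 68° clockwise to the simmer mark. I then let go, lifted clear and handed the job in at 11.6 s.

- **Pointer:** the wrist picture taken after release shows the pointer line and the simmer bar in line. They sit at columns 280.0 and 279.6, which puts the pointer within about 1° of the mark.
- **Angle readings:** before the final small correction of 0.6°, my estimates of the mark's direction differed by about 1°. I went by the picture.
- **Pot and other hot plate:** the pot is in its place in the side view. I never went near the other hot plate. I did not measure its knob again.
- **Forces:** the arm touched nothing at hand-in, and the contact force readings I saw stayed below 6 N.

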